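Shut a dehydrator tray and start its timer

ROBOT

A 6-joint arm with a two-finger parallel gripper is mounted at the origin on the work surface. World frame = base frame: x ahead of the robot, y to its left, z up, the work surface at z = 0. Lengths are in mm, angles in degrees, forces in N, time in s.
With the tool pointing down it reaches from about 350 to 850 mm from the base axis. Payload 8.1 kg.
Tool frame: the origin (TCP) lies midway between the tips of the shut fingers; the grasp point (between the pads) lies 19 mm behind it (r.pinch_z is the distance from the TCP to the grasp point, in mm); z points along the fingers, y is the line along which they close (so a half turn about z gives the same grasp; the last joint's range is limited). The gripper opens to 85 mm and grips with 20 to 120 N. Pads are 22 mm wide; open, the fingers measure 114 mm over their backs; the gripper's body (76 mm by 85 mm) begins 54 mm behind the grasp point. The pads swing forward as they close: fully open they stand 13 mm farther back than shut.
Start: joints at [72.227, 7.471, 85.268, -0, 87.261, -4.893], TCP at [133.724, 584.913, 231.292] pointing down, gripper open.
Joint ranges: [-169.43, 169.43], [-51.17, 129.36], [1.28, 143.12], [-76.62, 256.62], [0, 156.53], [-152.29, 152.29]. Speed limits (degrees/s): [136.94, 136.94, 159.86, 180, 180, 180].

INTERFACE

Orientations are given as [roll, pitch, yaw] about the fixed x, y, z axes, in that order (R = Rz(yaw) Ry(pitch) Rx(roll)).
In Python, from bench import r gives the robot as it stands.
- The arm moves only by the shell command python3 -m jog 'ROWS' [OPENING] [FORCE]. ROWS is JSON, one flat list of numbers, 6 for each row, row after row: the shift along the tool's x, y, z in m, then the turn, a rotation vector about the tool's x, y, z in rad. A call has 1 to 8 rows; each row is the pose to reach, as a shift and turn from the pose commanded when the call began, along the tool's axes at that moment; what a row does not reach only later rows make up. A row lasts 1/8 s, in which the tool goes at most 62.5 mm and 10.7 degrees, less where a joint would pass 70% of its speed; a pose out of reach is approached as far as the arm can. A call with a gripper value outside its range is refused whole. OPENING is the opening, from -1 (shut) to 1 (fully open), set as the call begins (- or left out, the last holds). The fingers move at their own pace and stop on an object; FORCE is the grip in N (left out, the last holds). Time passes only in rows, so rows that repeat a pose let the fingers close. It gives the time, the measured TCP pose, the force, the opening and the grip force at its end, in the units of the state.
- r.sense(): the state, without advancing time (a new reading comes with each control period).
- r.snapshot(name): name is "scene" or "side" or "wrist"; returns a dict with "pixels" (480x640x3 uint8, red, green, blue), "range_z" (480x640 float32, mm along the optical axis (not along the pixel's ray), 0 where there is no reading), "K" (3x3 intrinsics, pixels), "k1" (the pictures are not rectified: a ray, as slopes to the right and down, at radius r is drawn at 1 + k1 r^2 times it, then the intrinsics apply), "rvec" (rotation vector, rad) and "tvec" (3), from world to camera coordinates, as OpenCV has them. Camera axes: x right, y down, z forward; pixel columns grow to the right and rows downward; lengths in mm; the calibration is good to about 2 mm. A picture is of the moment at which its call begins.
- r.hand_in(): hands the job in; it is judged then, once.
Trained networks look in a picture, given as the dict that the camera call returned (one of the last four; its "shot" number tells which), for a name from the list of things; names that differ only in an ending like _2 or _b are one class to them, and where a whole thing is asked for, a point or a joint stands for the part that bears it (a point fixed in the world has none). Each returns a list of dicts, best first, with "score" (0 to 1); they miss things now and then, are a little off and sometimes report something else, mostly with a low value. They report only what shows in the picture. A call takes as long as a camera call.
- r.look_for(picture, target): "bbox" ([left, top, right, bottom] in pixels, round what is visible of it).
- r.outline_of(picture, target): "region" (480x640 bool, what is visible of it) and "bbox" ([left, top, right, bottom] in pixels, round what is visible of it).
The state is a dict: "time": time; "joint_pos": joint angles; "qd": joint speeds; "joint_efforts": joint torques, N m; "tool_pos": TCP position; "tcp_rot": TCP orientation; "ft_force": force on the tool from outside, world axes, zero at the start; "wrist_torque": the same for the moment, N m; "finger_gap": finger opening in mm; "grip_force": force on a finger pad.
Only numpy, scipy, OpenCV 4.12 (cv2) and the standard library are available. Lean on these libraries where they do the work, as an engineer would, in place of code of your own. Each camera call takes 0.05 s, during which the arm holds its last target. There are 200 camera calls.

TASK

Push the dehydrator's open top tray home until it passes over its spring catch and seats at the rear stop, firmly but without ramming it. Then turn the bar-shaped timer knob on top of the machine clockwise (seen from above) all the way to its end stop. Leave the bowls, mortar, jar and spatula where they are.

Things in the scene. Friction and masses are not known exactly. Their poses are not given: they have to be found in the camera images.
- dehydrator: Fixed stainless food dehydrator, 320 deep (x) x 300 wide (y) x 200 mm high; two closed trays below, the open one on top. Origin: middle of the lower edge of its front face, on the bench; x points into the machine, z up. Timer and vent cap stand on its top 75 mm behind the front face, 80 mm either side of the middle, either one on the left; a jar and the catch pin behind them.
- tray_front (a point): Middle of the upper edge of the outer face of the white tray's front panel; x points the way the tray closes, z up. Panel 268 wide, 64 high (12 to 76 mm below the machine's top), 12 mm thick, flat, no handle: push it with closed fingers. Behind it the tray is open above, its rim 30 mm below the machine's top.
- tray (a joint): How far the tray is out, m; 0 = panel flush. The rear stop is unseen and adjustable: the tray seats still standing out, anywhere from 0.004 to 0.044. About 6 mm before the seat it must be pushed over a spring catch (peak about 12 N); past it the spring draws it against the stop, where resistance rises steeply (keep under 40 N). Left before the peak it stays out.
- catch_pin (a joint): Lift of the sprung catch pin, in m; its round steel head (20 mm across) shows in a black slot on the machine's top, near the back. 0: tray out; about 0.010 as the tray passes the peak; it rests at about 0.005 when the tray is seated.
- timer_grip (a point): On the timer knob's vertical axis, 37 mm above the machine's top, at the height to grip. The knob is a black 64 mm disc with a bar across it, 61 long x 14 wide, rising to 44 mm above the machine's top (30 mm above the disc); the bar lies along this point's x. It stands on a grey 88 mm disc.
- timer (a joint): Timer angle in rad, growing clockwise seen from above (the point's yaw falls as it grows). It starts between 0.1 and 0.7 and the end stop is at 2.4; it stays where it is left, friction 0.1 N m.
- vent_cap: Round dark steel vent cap fixed on the machine's top, 84 mm across, 32 mm high; not to be worked. Origin: centre of its underside.
- bowl_a: Stoneware bowl, 110 mm across, 45 mm high, on the bench just in front of and left of the machine. Origin: centre of its underside.
- bowl_b: The same, in front of and right of the machine.
- bowl_c: The same, beside the machine on its right.
- mortar: Heavy black stone mortar, 180 mm across, 100 mm high, with a pestle leaning to 180 mm, beside the machine on its left. Origin: centre of its underside.
- jar: Amber glass jar, 60 mm across, 80 mm high, standing on the machine's top at the back left. Origin: centre of its underside.
- spatula: Red spatula lying on the bench, at the front right. Origin: its underside, near the middle.

How it is judged (in metres and radians):
On the way, in this order (a step that is already met when the one before it is completed fails the run):
1. the tray is seated in its catch with the fingers off it: pin at 3 to 8 mm, tray less than 50 mm out, for 0.3 s (value of joint tray below 0.05 m and value of joint catch_pin between 0.003 and 0.008 m and contact force between the fingers and dehydrator below 0.5 N), for 0.3 s.
2. the timer is turned to its end stop (value of joint timer above 2.3 rad), for 0.2 s.
At the end, for the whole second after the job is handed in: The tray rests seated against its rear stop (catch pin lifted 3 to 8 mm, tray less than 50 mm out) and the timer stands within 0.1 rad of its end stop (above 2.3 rad) (value of joint tray below 0.05 m and value of joint catch_pin between 0.003 and 0.008 m and value of joint timer above 2.3 rad and velocity of joint tray between -0.005 and 0.005 m/s); the robot touches nothing.
It fails at once if the machine or its tray is rammed: the robot presses on it with more than 40 N (contact force between any of the arm, the fingers and dehydrator above 40 N).
It fails at once if a bowl, the mortar, the jar or the spatula is moved by more than 30 mm (distance of any of bowl_a, bowl_b, bowl_c, mortar, jar, spatula from where it was at the start of the episode above 0.03 m).
It also fails if it takes over 72 s, if anything falls off the work surface, if the arm or the gripper's body presses on something with over 40 N, if the wrist force passes 120 N, or if a joint passes its speed limit or range.

## Working session

There is one attempt and no reset: what is moved stays moved. The work goes in short steps, Python scripts to look and compute and a shell command to move; the robot and the scene stay as the last step left them, time stands still between calls to the robot, and variables do not carry over. Pictures are saved under pics/ and viewed, at most 10 in all, crops included, and the job is handed in when it is done.

```bash
mkdir -p pics; ls; cat > h.py <<'E'
import numpy as np, cv2
from bench import r
def pts(p,mask=None):
    K=np.array(p["K"]);z=p["range_z"]
    v,u=np.nonzero((z>0) if mask is None else (mask&(z>0)))
    a=np.stack([(u-K[0,2])/K[0,0],(v-K[1,2])/K[1,1]],1);s=a.copy()
    for _ in range(10): s=a/(1+p["k1"]*(s**2).sum(1,keepdims=True))
    d=z[v,u].astype(float);c=np.c_[s*d[:,None],d]
    R=cv2.Rodrigues(np.array(p["rvec"],float))[0]
    return (c-np.array(p["tvec"],float).ravel())@R, u,v
def save(p,n): cv2.imwrite("pics/"+n+".png",p["pixels"][:,:,::-1])
E
python3 - <<'E'
from h import *
for c in ["scene","side"]:
    p=r.snapshot(c);save(p,c+"0")
    for t in ["dehydrator","tray_front","catch_pin","timer_grip","vent_cap","bowl_a","mortar","jar","spatula"]:
        for o in r.outline_of(p,t)[:3]:
            if o["score"]<.3: continue
            P,u,v=pts(p,o["region"])
            if len(P): print(c,t,round(o["score"],2),o["bbox"],len(P),np.median(P,0).round(),np.percentile(P,2,0).round(),np.percentile(P,98,0).round())
E
```

```text
pics
scene dehydrator 0.75 [297.9, 175.6, 519.4, 341.7] 27386 [714. -70. 199.] [ 498. -221.   37.] [906. 120. 204.]
scene tray_front 0.74 [297.7, 183.8, 349.4, 311.9] 5817 [547.  -2. 135.] [ 480. -129.  129.] [615. 130. 190.]
scene tray_front 0.53 [375.0, 346.6, 425.1, 405.3] 2239 [ 656. -270.   20.] [ 601. -322.    0.] [ 701. -222.   47.]
scene tray_front 0.33 [431.8, 165.2, 467.9, 205.8] 1093 [803.  37. 270.] [783.  20. 207.] [836.  71. 283.]
scene timer_grip 0.7 [373.8, 263.8, 406.5, 294.0] 845 [ 644. -110.  216.] [ 619. -135.  207.] [677. -80. 246.]
scene vent_cap 0.62 [368.6, 184.8, 408.0, 217.4] 1189 [685.  44. 229.] [649.  11. 217.] [723.  83. 234.]
scene vent_cap 0.31 [296.9, 178.2, 518.0, 341.0] 27211 [714. -70. 199.] [ 498. -220.   41.] [905. 120. 204.]
scene bowl_a 0.98 [289.9, 343.9, 341.1, 395.1] 2044 [ 475. -214.   21.] [ 426. -265.    3.] [ 523. -168.   47.]
scene bowl_a 0.76 [304.9, 169.4, 343.9, 199.3] 692 [589. 239.  29.] [532. 144.   7.] [630. 258. 167.]
scene bowl_a 0.61 [375.8, 348.0, 424.7, 405.2] 2116 [ 655. -270.   20.] [ 602. -322.    3.] [ 700. -223.   47.]

[... 893 characters left out ...]
7.2, 286.8] 861 [ 644. -111.  217.] [ 619. -136.  208.] [675. -79. 246.]
side vent_cap 0.77 [369.7, 177.9, 409.1, 214.0] 1188 [685.  44. 230.] [649.  10. 218.] [723.  82. 234.]
side bowl_a 0.79 [294.4, 164.9, 342.7, 198.7] 744 [586. 240.  32.] [529. 124.  -0.] [635. 285. 189.]
side bowl_a 0.72 [378.6, 351.3, 428.9, 403.0] 2107 [ 658. -271.   20.] [ 605. -322.    3.] [ 700. -226.   47.]
side mortar 0.88 [370.5, 104.9, 445.0, 172.2] 3502 [808. 255.  93.] [723. 172.  28.] [888. 308. 174.]
side jar 0.89 [432.3, 156.3, 469.1, 202.9] 1234 [805.  36. 260.] [784.  19. 198.] [850.  75. 283.]
side spatula 0.8 [174.9, 407.8, 316.8, 448.0] 2184 [ 251. -296.    4.] [ 187. -356.   -2.] [ 442. -244.   21.]
```

```bash
python3 - <<'E'
from h import *
acc=[]
for c in ["scene","side"]:
    p=r.snapshot(c)
    P,u,v=pts(p)
    top=P[(abs(P[:,2]-201)<4)&(P[:,0]>500)&(P[:,0]<1000)&(abs(P[:,1]+50)<230)]
    rect=cv2.minAreaRect(top[:,:2].astype(np.float32));print(c,"top",rect,cv2.boxPoints(rect).round())
    s=P[(abs(P[:,0]-530)<120)&(abs(P[:,1])<200)&(P[:,2]>180)&(P[:,2]<193)]
    rect=cv2.minAreaRect(s[:,:2].astype(np.float32));print("rim/panel",cv2.boxPoints(rect).round(),np.median(s,0))
    k=P[(np.hypot(P[:,0]-647,P[:,1]+110)<60)&(P[:,2]>206)]
    bar=k[k[:,2]>238];print("bar",len(bar),cv2.minAreaRect(bar[:,:2].astype(np.float32)),bar.mean(0),np.percentile(bar[:,2],95))
    dsk=k[(k[:,2]>209)&(k[:,2]<219)];print("disc",cv2.minEnclosingCircle(dsk[:,:2].astype(np.float32)))
    im=cv2.resize(p["pixels"][100:420,200:560][:,:,::-1],(720,640))[:600]
    cv2.imwrite(f"pics/{c}crop.png",im)
print(r.sense())
E
```

```text
scene top ((750.28271484375, -47.42756652832031), (302.5414123535156, 321.2100830078125), 75.9974136352539) [[ 558. -155.]
 [ 870. -233.]
 [ 943.   60.]
 [ 631.  138.]]
rim/panel [[ 463. -132.]
 [ 649. -178.]
 [ 721.  112.]
 [ 535.  158.]] [508.3312798  -13.3354833  188.25943102]
bar 238 ((647.8305053710938, -105.06700897216797), (15.522790908813477, 60.24664306640625), 44.144046783447266) [ 647.19489306 -105.67362621  243.42641698] 246.63378939207604
disc ((646.283203125, -104.63272094726562), 42.15401077270508)
side top ((751.3491821289062, -48.019439697265625), (304.38299560546875, 321.375), 75.89116668701172) [[ 558. -156.]
 [ 870. -235.]
 [ 944.   60.]
 [ 633.  139.]]
rim/panel [[ 464. -133.]
 [ 649. -179.]
 [ 722.  114.]
 [ 537.  160.]] [509.91775323 -22.20331741 187.92504305]
bar 250 ((648.1819458007812, -106.13868713378906), (16.65389060974121, 60.886260986328125), 43.77521896362305) [ 648.28399654 -106.74069181  243.51071109] 246.41514513372874
disc ((647.8009643554688, -105.61022186279297), 42.06718063354492)
{'time': 1.1, 'joint_pos': array([ 7.22279437e+01,  7.47043926e+00,  8.52661491e+01,  5.25863074e-04,
        8.72592667e+01, -4.89273340e+00]), 'qd': array([ 0.05833109,  0.078791  ,  0.0196382 ,  0.04563216,  0.03229443,
       -0.05078277]), 'joint_efforts': array([ 8.89356324e-04, -5.69269538e+01, -5.00902498e+01,  8.56708675e-05,
        1.94570384e-04,  3.41853718e-05]), 'tool_pos': array([133.7202154 , 584.94146514, 231.31564995]), 'tcp_rot': array([ 1.79995825e+02, -1.69821997e-04,  1.67120652e+02]), 'ft_force': array([-0.66305247, -0.28665488,  0.87577284]), 'wrist_torque': array([ 0.00520805, -0.0150369 ,  0.01292878]), 'grip_force': 0.0, 'finger_gap': 85.06480185362163}
```

View pics/scenecrop.png

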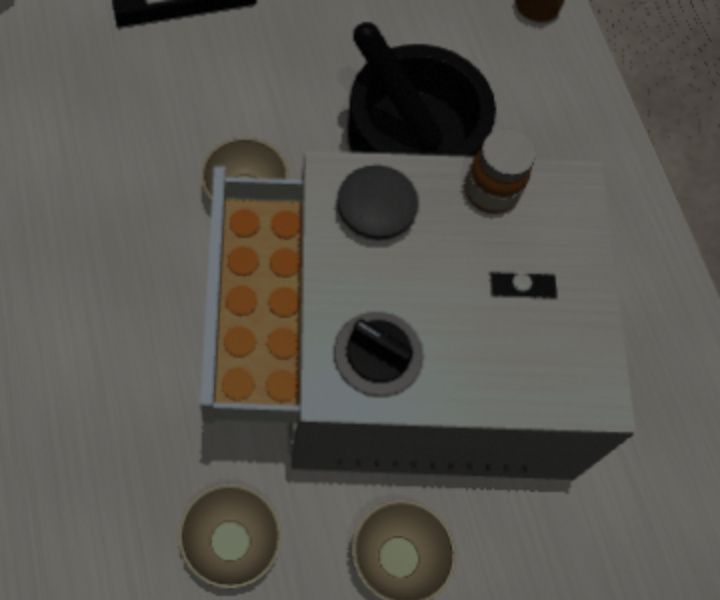

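The crop shows the open tray on the near (left) side with its panel at about (213,290), the timer knob at (380,350), the vent cap at (378,203) and the pin at (522,283). This agrees with the measurements: machine yaw is about −14° and the tray is about 99 mm out. I'm moving to in front of the panel with the fingers closed.

```bash
python3 -m jog '[-0.22,-0.237,0,0,0,0.01, -0.22,-0.237,0,0,0,0.01, -0.22,-0.237,0,0,0,0.01, -0.22,-0.237,0,0,0,0.01, -0.22,-0.237,0,0,0,0.01, -0.443,-0.473,0,0,0,0.019, -0.443,-0.473,0,0,0,0.019, -0.443,-0.473,0,0,0,0.019]' -1 40
```

```text
time: 2.1
tool_pos: [385.8, 150.8, 231.8]
tcp_rot: [180.0, 0.1, 166.0]
ft_force: [1.4, 0.4, 0.7]
finger_gap: -0.1
grip_force: 0.0
```

```bash
cat >> h.py <<'E'
def toolshift(target,yaw=None):
    "tool-frame shift (m) and z turn (rad) to world target mm"
    from scipy.spatial.transform import Rotation as Ro
    s=r.sense();R=Ro.from_euler("xyz",s["tcp_rot"],degrees=True)
    d=R.inv().apply(np.array(target)-s["tool_pos"])/1000
    w=None if yaw is None else (R.inv()*Ro.from_euler("xyz",[180,0,yaw],degrees=True)).as_rotvec()
    print("shift",d.round(4),"turn",None if w is None else w.round(4),"q",s["joint_pos"].round(1),"f",s["ft_force"].round(1))
E
python3 -c "
from h import *
toolshift([460,25,231],166)"
```

```text
shift [-0.1023 -0.1042  0.0008] turn [0.0008 0.0013 0.0007] q [ 14.2 -22.8 112.8   0.   89.9 -61.8] f [1.4 0.4 0.7]
```

```bash
python3 -m jog '[-0.051,-0.052,0,0,0,0, -0.102,-0.104,0,0,0,0, -0.102,-0.104,0,0,0,0, -0.102,-0.104,0.037,0,0,0, -0.102,-0.104,0.073,0,0,0, -0.102,-0.104,0.073,0,0,0, -0.102,-0.104,0.073,0,0,0]' -1; python3 - <<'E'
from h import *
toolshift([460,25,158],166)
p=r.snapshot("scene");save(p,"pre");q=r.snapshot("wrist")
cv2.imwrite("pics/pre2.png",np.vstack([cv2.resize(p["pixels"][100:400,200:600],(400,300)),cv2.resize(q["pixels"],(400,300))])[:,:,::-1])
P,u,v=pts(p)
d=np.array([.9703,-.2419]);e=np.array([.2419,.9703])
X=(P[:,:2]-[595.6,-9])@d;Y=(P[:,:2]-[595.6,-9])@e
for y0 in (-110,-80,90,115):
    m=(abs(Y-y0)<8)&(P[:,2]>183)&(P[:,2]<193)&(X<-30);print(y0,np.percentile(X[m],[1,5,50,95,99]).round(1),m.sum())
E
```

```text
time: 2.98
tool_pos: [459.6, 27.2, 159.8]
tcp_rot: [180.0, 0.1, 166.0]
ft_force: [-0.4, 0.6, 0.3]
finger_gap: -0.1
grip_force: 0.0
shift [-0.001  -0.002   0.0018] turn [0.0002 0.0014 0.0008] q [ -3.  -12.2 111.9  -0.   80.2 -79. ] f [-0.4  0.6  0.3]
-110 [-517.2 -516.4  -94.7  -87.8  -87.6] 64
-80 [-536.  -532.4  -93.4  -87.4  -87.2] 48
90 [-98.2 -98.1 -91.9 -87.3 -87.1] 36
115 [-97.4 -97.2 -92.5 -86.5 -86.4] 33
```

View pics/pre2.png

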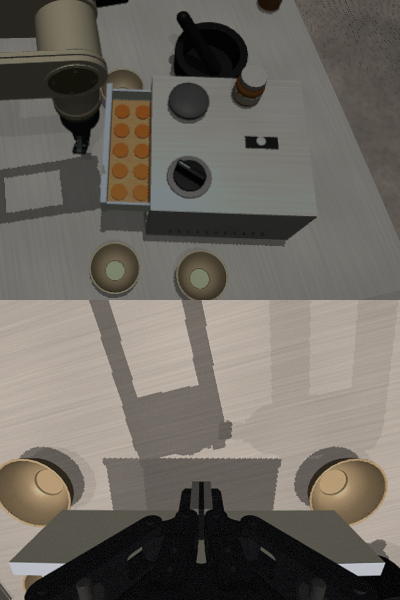

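The wrist view shows the closed fingers centred in front of the panel, with the bowls at either side and well clear. The scene view agrees. I'm starting the push.

```bash
python3 -m jog '[-0.008,-0.002,0.002,0,0,0, -0.016,-0.002,0.002,0,0,0, -0.023,-0.002,0.002,0,0,0, -0.027,-0.002,0.002,0,0,0, -0.031,-0.002,0.002,0,0,0, -0.035,-0.002,0.002,0,0,0, -0.039,-0.002,0.002,0,0,0, -0.043,-0.002,0.002,0,0,0]' -1; python3 -m jog '[-0.004,0,0,0,0,0, -0.008,0,0,0,0,0, -0.012,0,0,0,0,0, -0.016,0,0,0,0,0, -0.020,0,0,0,0,0, -0.024,0,0,0,0,0, -0.026,0,0,0,0,0, -0.026,0,0,0,0,0]'; cat >> h.py <<'E'
D=np.array([.9703,-.2419]);E_=np.array([.2419,.9703]);O=np.array([595.6,-9])
def check():
    p=r.snapshot("side");P,u,v=pts(p);s=r.sense()
    X=(P[:,:2]-O)@D;Y=(P[:,:2]-O)@E_
    m=((abs(Y-90)<35)|(abs(Y+90)<35))&(P[:,2]>182)&(P[:,2]<194)&(X<-2)&(X>-130)
    k=(np.hypot(P[:,0]-807,P[:,1]+63)<20)
    print("panel X",np.percentile(X[m],[3,50]).round(1) if m.any() else None,"pin z",np.percentile(P[k,2],[50,90,97,99.5]).round(1),k.sum(),
     "tcp d,e",((s["tool_pos"][:2]-O)@D).round(1),((s["tool_pos"][:2]-O)@E_).round(1),"fd",(s["ft_force"][:2]@D).round(1),s["time"])
E
python3 -c "
from h import *
check()"
```

```text
time: 4.08
tool_pos: [500.2, 14.8, 156.1]
tcp_rot: [-180.0, -0.0, 166.0]
ft_force: [-2.2, -0.3, 0.0]
finger_gap: 0.2
grip_force: 0.9
time: 5.08
tool_pos: [525.9, 8.5, 156.6]
tcp_rot: [180.0, 0.1, 166.0]
ft_force: [0.3, 0.1, 0.3]
finger_gap: 0.3
grip_force: 0.0
panel X [-59.2 -53.6] pin z [201.9 210.4 211.9 213.6] 283 tcp d,e -71.9 0.1 fd -1.1 5.125
```

```bash
python3 -m jog '[-0.001,0,0,0,0,0, -0.002,0,0,0,0,0, -0.003,0,0,0,0,0, -0.004,0,0,0,0,0, -0.005,0,0,0,0,0, -0.006,0,0,0,0,0, -0.007,0,0,0,0,0, -0.008,0,0,0,0,0]' | grep -E "pos|ft"; python3 -m jog '[-0.001,0,0,0,0,0, -0.002,0,0,0,0,0, -0.003,0,0,0,0,0, -0.004,0,0,0,0,0]' | grep -E "pos|ft"; python3 -c "
from h import *
check()"
```

```text
tool_pos: [533.2, 6.6, 156.3]
ft_force: [-1.2, 0.6, 1.3]
tool_pos: [537.1, 5.6, 156.3]
ft_force: [-1.4, 0.6, 1.5]
panel X [-47.4 -42.1] pin z [202.1 211.  212.3 213.2] 283 tcp d,e -60.2 0.0 fd -0.6 6.675
```

```bash
python3 -m jog '[-0.001,0,0,0,0,0, -0.002,0,0,0,0,0, -0.003,0,0,0,0,0, -0.004,0,0,0,0,0, -0.005,0,0,0,0,0, -0.006,0,0,0,0,0]' | grep -E "pos|ft";python3 -c "
from h import *
check()"
```

```text
tool_pos: [541.8, 4.4, 156.3]
ft_force: [-9.5, 2.3, 6.0]
panel X [-42.8 -37.1] pin z [202.3 213.  214.5 215.9] 277 tcp d,e -55.3 0.0 fd -8.8 7.475
```

```bash
python3 -m jog '[-0.0005,0,0,0,0,0, -0.001,0,0,0,0,0, -0.0015,0,0,0,0,0, -0.002,0,0,0,0,0, -0.0025,0,0,0,0,0]' | grep -E "pos|ft";python3 -c "
from h import *
check()"
```

```text
tool_pos: [544.1, 3.9, 156.2]
ft_force: [-9.3, 2.1, 4.8]
panel X [-40.4 -34.8] pin z [202.1 215.2 217.  218. ] 285 tcp d,e -53.0 0.0 fd -8.7 8.15
```

```bash
python3 -m jog '[-0.0005,0,0,0,0,0, -0.001,0,0,0,0,0, -0.0015,0,0,0,0,0, -0.002,0,0,0,0,0, -0.0025,0,0,0,0,0]' | grep -E "pos|ft";python3 -c "
from h import *
check()"
```

```text
tool_pos: [546.4, 3.3, 156.2]
ft_force: [-10.4, 2.4, 6.0]
panel X [-37.6 -32.6] pin z [202.5 216.9 218.6 219.1] 281 tcp d,e -50.7 0.0 fd -10.3 8.825
```

```bash
python3 -m jog '[-0.0005,0,0,0,0,0, -0.001,0,0,0,0,0, -0.0015,0,0,0,0,0, -0.002,0,0,0,0,0, -0.0025,0,0,0,0,0]' | grep -E "pos|ft";python3 -c "
from h import *
check()"
```

```text
tool_pos: [549.1, 2.6, 156.2]
ft_force: [-6.9, 0.3, 4.7]
panel X [-35.3 -29.5] pin z [202.4 219.2 220.5 221.6] 292 tcp d,e -47.7 -0.0 fd -6.7 9.5
```

```bash
python3 -m jog '[-0.0005,0,0,0,0,0, -0.001,0,0,0,0,0, -0.0015,0,0,0,0,0, -0.002,0,0,0,0,0, -0.0025,0,0,0,0,0]' | grep -E "pos|ft";python3 -c "
from h import *
check()"
```

```text
tool_pos: [552.9, 1.6, 156.3]
ft_force: [0.3, -0.8, -0.2]
panel X [-29.7 -23.9] pin z [202.3 218.1 219.6 220.3] 282 tcp d,e -43.9 -0.0 fd -0.9 10.175
```

```bash
python3 -m jog '[0,0,0,0,0,0, 0,0,0,0,0,0, 0,0,0,0,0,0]' | grep -E "pos|ft";python3 -c "
from h import *
check()"
```

```text
tool_pos: [552.6, 1.8, 156.3]
ft_force: [-0.7, -0.5, 1.0]
panel X [-26.1 -21.4] pin z [201.8 215.8 217.1 219. ] 281 tcp d,e -44.4 0.0 fd 0.4 10.6
```

```bash
python3 -m jog '[-0.001,0,0,0,0,0, -0.002,0,0,0,0,0, -0.003,0,0,0,0,0, -0.004,0,0,0,0,0, -0.0045,0,0,0,0,0]' | grep -E "pos|ft";python3 -c "
from h import *
check()"
```

```text
tool_pos: [557.0, 0.6, 156.3]
ft_force: [-0.2, -0.6, 0.3]
panel X [-26.  -21.3] pin z [202.2 215.7 217.5 219.2] 288 tcp d,e -39.8 0.0 fd -0.4 11.275
```

```bash
python3 -m jog '[-0.0005,0,0,0,0,0, -0.001,0,0,0,0,0, -0.0015,0,0,0,0,0, -0.002,0,0,0,0,0]' | grep -E "pos|ft";python3 -c "
from h import *
check()"
```

```text
tool_pos: [557.9, 0.4, 156.3]
ft_force: [-9.5, 1.1, 5.6]
panel X [-25.8 -21.2] pin z [202.2 215.4 217.2 218.1] 278 tcp d,e -38.8 0.0 fd -6.9 11.825
```

The tray is against its stop: about 9 N with no further motion, pin about 5 mm up. I'm backing off and rising.

```bash
python3 -m jog '[0.01,0,0,0,0,0, 0.025,0,0,0,0,0, 0.035,0,0,0,0,0, 0.035,0,-0.04,0,0,0, 0.035,0,-0.09,0,0,0, 0.035,0,-0.13,0,0,0, 0.035,0,-0.13,0,0,0, 0.035,0,-0.13,0,0,0]' -0.06 20 | grep -E "pos|ft|gap";python3 - <<'E'
from h import *
check()
p=r.snapshot("side");P,u,v=pts(p)
k=P[(np.hypot(P[:,0]-648,P[:,1]+105)<45)]
bar=k[(k[:,2]>238)&(k[:,2]<255)];print(cv2.minAreaRect(bar[:,:2].astype(np.float32)),len(bar))
toolshift([648,-105.5,286],134)
E
```

```text
tool_pos: [524.6, 8.7, 285.7]
ft_force: [-0.4, 0.3, -0.4]
finger_gap: 40.2
panel X [-26.2 -21.2] pin z [202.3 215.6 217.1 218.2] 279 tcp d,e -73.5 -0.1 fd 0.4 12.875
((648.3861083984375, -106.14199829101562), (16.78800392150879, 60.94638442993164), 43.055381774902344) 252
shift [-0.1478 -0.0809 -0.0019] turn [-0.0012 -0.0025  0.559 ] q [ -4.7  -5.1  92.5  -0.   92.8 -80.7] f [ 0.4 -0.4 -0. ]
```

```bash
python3 -m jog '[-0.040,-0.022,0,0,0,0.14, -0.080,-0.044,0,0,0,0.28, -0.12,-0.066,0,0,0,0.42, -0.148,-0.081,0,0,0,0.56, -0.148,-0.081,0,0,0,0.56, -0.148,-0.081,0,0,0,0.56]' | grep -E "pos|rot|gap";python3 - <<'E'
from h import *
toolshift([648,-105.5,220],134)
p=r.snapshot("wrist")
cv2.imwrite("pics/w2.png",p["pixels"][:,:,::-1])
for o in r.outline_of(p,"timer_grip")[:1]:
    P,u,v=pts(p,o["region"]);b=P[P[:,2]>238];print(o["score"],len(b),len(b) and cv2.minAreaRect(b[:,:2].astype(np.float32)))
E
```

```text
tool_pos: [648.2, -105.2, 284.8]
tcp_rot: [-179.9, -0.1, 134.0]
finger_gap: 40.0
shift [-0.0002 -0.0003  0.0648] turn [-0.0011 -0.0023  0.0008] q [-13.7  15.6  70.5   0.   94.  -57.7] f [-0.1 -0.5 -0.4]
0.56 2260 ((647.038330078125, -103.46817016601562), (13.943231582641602, 60.5853157043457), 44.5783576965332)
```

View pics/w2.png

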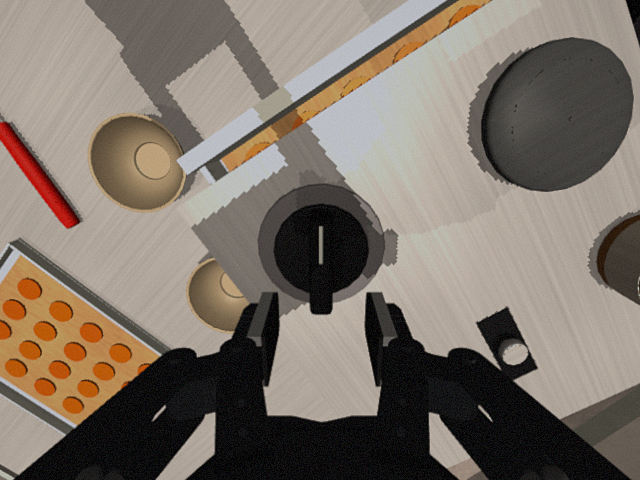

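The wrist view shows the bar at (320,250), upright and centred between the fingers at (265,310) and (378,310). I'm descending and closing to a loose 17 mm.

```bash
python3 -m jog '[0,0,0.02,0,0,0, 0,0,0.04,0,0,0, 0,0,0.05,0,0,0, 0,0,0.058,0,0,0, 0,0,0.064,0,0,0, 0,0,0.064,0,0,0, 0,0,0.064,0,0,0]' | grep -E "pos|ft|gap";python3 -m jog '[0,0,0,0,0,0, 0,0,0,0,0,0, 0,0,0,0,0,0, 0,0,0,0,0,0]' -0.6 20 | grep -E "pos|ft|gap|grip"
```

```text
tool_pos: [649.3, -105.8, 222.9]
ft_force: [-0.1, 0.9, 1.1]
finger_gap: 40.1
tool_pos: [649.0, -105.7, 222.3]
ft_force: [0.5, 0.0, 0.7]
finger_gap: 16.9
grip_force: 0.0
```

```bash
python3 -m jog '[0,0,0.001,0,0,0.12, 0,0,0.001,0,0,0.26, 0,0,0.001,0,0,0.4, 0,0,0.001,0,0,0.54, 0,0,0.001,0,0,0.68, 0,0,0.001,0,0,0.82, 0,0,0.001,0,0,0.96, 0,0,0.001,0,0,1.1]' | grep -E "pos|rot|ft|gap|grip";python3 -c "
from h import *
toolshift([648,-105,221],71);print(r.sense()['wrist_torque'])"
```

```text
tool_pos: [647.5, -106.7, 221.3]
tcp_rot: [-179.8, 0.1, 70.6]
ft_force: [-7.7, -1.9, 4.3]
finger_gap: 17.2
grip_force: 4.0
shift [ 0.0018 -0.0001  0.0003] turn [-0.0027  0.0022 -0.0068] q [-13.8  16.6  76.   -0.1  87.7   5.6] f [-7.7 -1.9  4.3]
[-0.33289008  1.398053    0.16735211]
```

```bash
python3 -m jog '[0,-0.001,0,0,0,0.12, 0,-0.001,0,0,0,0.24, 0,-0.001,0,0,0,0.36, 0,-0.001,0,0,0,0.48, 0,-0.001,0,0,0,0.6]' | grep -E "pos|rot|ft|gap|grip";python3 -c "
from h import *
print(r.sense()['wrist_torque'],r.sense()['joint_pos'])"
```

```text
tool_pos: [646.9, -106.0, 221.1]
tcp_rot: [-179.9, 0.1, 36.3]
ft_force: [-6.1, -1.5, 2.3]
finger_gap: 17.1
grip_force: 4.2
[-0.30717058  1.03712546  0.15650827] [-1.37451748e+01  1.64137395e+01  7.61413623e+01 -7.03883992e-02
  8.75823437e+01  3.99701182e+01]
```

```bash
for i in 1; do python3 -m jog '[0,-0.001,0,0,0,0.06, 0,-0.001,0,0,0,0.12, 0,-0.001,0,0,0,0.18, 0,-0.001,0,0,0,0.24]' | grep -E "pos|rot|ft|gap|grip";done; python3 -c "
from h import *
print(r.sense()['wrist_torque'],r.sense()['ft_force'])"
```

```text
tool_pos: [646.7, -105.7, 221.2]
tcp_rot: [180.0, 0.1, 22.6]
ft_force: [-3.0, -4.7, 0.6]
finger_gap: 16.9
grip_force: 4.6
[-0.65652307  0.56938947  0.12326766] [-3.01271583 -4.7255905   0.61795037]
```

```bash
python3 -m jog '[0,0,0,0,0,0.05, 0,0,0,0,0,0.10, 0,0,0,0,0,0.15]' | grep -E "pos|rot|ft|gap|grip"; python3 -c "
from h import *
print(r.sense()['wrist_torque'])"
```

```text
tool_pos: [646.8, -105.6, 221.3]
tcp_rot: [179.9, 0.1, 14.1]
ft_force: [-3.6, -4.7, 1.2]
finger_gap: 17.1
grip_force: 52.3
[-0.72080488  0.60088846  1.78067839]
```

That's the end stop: torque jumped from 0.12 to 1.8 N m. I'm relieving it within the slack, then opening and lifting.

```bash
python3 -m jog '[0,0,0,0,0,-0.1, 0,0,0,0,0,-0.12, 0,0,0,0,0,-0.12]' | grep -E "rot|ft|gap|grip"; python3 -c "
from h import *
print(r.sense()['wrist_torque'])"; python3 -m jog '[0,0,0,0,0,0, 0,0,0,0,0,0, 0,0,0,0,0,0, 0,0,-0.01,0,0,0, 0,0,-0.03,0,0,0, 0,0,-0.06,0,0,0, 0,0,-0.1,0,0,0, 0,0,-0.1,0,0,0]' -0.06 | grep -E "pos|rot|ft|gap|grip"
python3 - <<'E'
from h import *
check()
for c in ("side","wrist"):
    p=r.snapshot(c);P,u,v=pts(p);save(p,"end_"+c)
    k=P[(np.hypot(P[:,0]-648,P[:,1]+105)<34)];b=k[(k[:,2]>238)&(k[:,2]<250)]
    if len(b)>20: print(c,len(b),cv2.minAreaRect(b[:,:2].astype(np.float32)))
E
```

```text
tcp_rot: [180.0, 0.0, 21.0]
ft_force: [0.2, -3.9, -0.1]
finger_gap: 17.4
grip_force: 1.5
[-0.56650824  0.01823096  0.0339485 ]
tool_pos: [649.4, -105.0, 328.6]
tcp_rot: [179.7, -0.5, 21.1]
ft_force: [1.0, 0.1, 0.2]
finger_gap: 40.1
grip_force: 0.0
panel X [-26.1 -20.3] pin z [202.1 216.  217.3 218.6] 281 tcp d,e 74.7 -80.2 fd 0.6 19.075
side 241 ((648.3682250976562, -105.70268249511719), (60.873382568359375, 14.973054885864258), 28.80230712890625)
wrist 1648 ((648.4124755859375, -103.39356994628906), (60.05974197387695, 14.016630172729492), 28.443323135375977)
```

View pics/end_wrist.png

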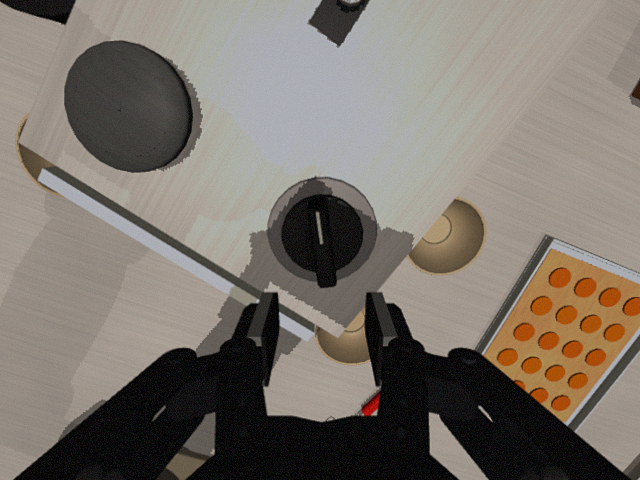

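The wrist view shows the bar turned by about 106° (1.85 rad) to yaw 28.5°. That is 2.4 rad from the machine's depth axis, so the knob is at its end stop. The tray is still seated and nothing touches the robot.

```bash
python3 -c "
from bench import r
print(r.hand_in())"
```

```text
the job is handed in; nothing more can be done
None
```

I pushed the tray over its catch and seated it at the rear stop, turned the timer to its end stop, and handed the job in with the arm clear; hand-in gave no verdict, and one pad read 52 N at the timer stop, which may breach the 40 N limit.

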